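# Stack the finished lash cases and tins for dispatch

## Task

Get the finished goods ready for counting: stack the three white cases in the green tray, largest at the bottom, then the middle one, smallest on top, each centred on what is beneath it and lying lengthwise along the tray. Stack the two round tins on the middle of the scale's pan, the larger one underneath and the smaller centred on it. Leave the tweezers and the notepad where they lie.

Things in the scene. Friction and masses are not known exactly. Their poses are not given: they have to be found in the camera images.
- case_l_mid (a point): The largest of three white, closed, box-shaped lash cases: 120 long x 60 wide x 28 mm high, with a grey seam line round it and 9 black strips across its top. Loose, lying flat on its base at the start. The point is its centre, 14 mm above its base and 14 mm below its top; own x along the length, y along the width, z up.
- case_m_mid (a point): The middle-sized of three white, closed, box-shaped lash cases: 96 long x 50 wide x 28 mm high, with a grey seam line round it and 7 black strips across its top. Loose, lying flat on its base at the start. The point is its centre, 14 mm above its base and 14 mm below its top; own x along the length, y along the width, z up.
- case_s_mid (a point): The smallest of three white, closed, box-shaped lash cases: 72 long x 40 wide x 28 mm high, with a grey seam line round it and 5 black strips across its top. Loose, lying flat on its base at the start. The point is its centre, 14 mm above its base and 14 mm below its top; own x along the length, y along the width, z up.
- tin_l_mid (a point): The larger of two plain round aluminium tins: 64 mm diameter x 28 mm high, flat top and base, standing loose. The point is its centre, 14 mm above its base and 14 mm below its top; z up.
- tin_s_mid (a point): The smaller of two plain round aluminium tins: 44 mm diameter x 28 mm high, flat top and base, standing loose. The point is its centre, 14 mm above its base and 14 mm below its top; z up.
- tray: Low green rectangular tray fixed on the table, 160 long x 100 wide mm outside, 152 x 92 mm inside. Floor 3 mm thick; the rim's top is 7 mm above the table, so 4 mm above the floor. Origin: centre of its underside, on the table; own x along the length, y along the width, z up.
- scale: Bench scale fixed on the table: grey housing 130 (x) x 136 (y) mm, 26 mm high, with a round flat steel pan of 110 mm diameter in its middle. The pan's top is 35 mm above the table and does not sink. Origin: centre of the underside, on the table, straight below the pan's centre; z up.
- tweezers: Loose dark steel tweezers lying on the table among the goods, 125 mm long, up to 18 mm wide, 5 mm high; not to be moved. Origin: centre of the underside; own x along the length.
- notepad: Loose square block of white notes, 74 x 74 x 14 mm, lying among the goods; not to be moved. Origin: centre of the underside.
Things that resemble listed ones, but are neither listed nor needed, are in the scene too. Leave any purple look-alike of the part that bears tin_s_mid alone.

How it is judged:
By the outcome, as a careful person would: the job done as asked, in the order asked, and still so for the second after the job is handed in, with the robot touching nothing.
It also fails if it takes over 115 s, if anything falls off the work surface, if the arm or the gripper's body presses on something with over 40 N, if the wrist force passes 120 N, or if a joint passes its speed limit or range.

## Robot

A 6-joint arm with a two-finger parallel gripper is mounted at the origin on the work surface. World frame = base frame: x ahead of the robot, y to its left, z up, the work surface at z = 0. Lengths are in m, angles in degrees, forces in N, time in s.
With the tool pointing down it reaches from about 0.4 to 0.825 m from the base axis. Payload 7 kg.
Tool frame: the origin (TCP) lies at the very end of the fingers, on their centre line; the grasp point (between the pads) lies 19 mm behind it; z points along the fingers, y is the line along which they close (so a half turn about z gives the same grasp; the last joint's range is limited). The gripper opens to 88 mm and grips with 3 to 60 N. Pads are 19 mm wide; open, the fingers measure 130 mm over their backs; the gripper's body (78 mm by 193 mm) begins 47 mm behind the grasp point.
Start: joints at [-46.805, 20.546, 0.682, 0, -70.136, -16.507], TCP at [0.303, -0.603, 0.227] pointing down, gripper open.
Joint ranges: [-176.03, 176.03], [-82.01, 121.73], [-58.28, 71.71], [-173.87, 95.51], [-174.79, -0.11], [-173.66, 173.66]. Speed limits (degrees/s): [136.94, 136.94, 172.46, 180, 180, 180].

## Interface

Orientations are given as [roll, pitch, yaw] about the fixed x, y, z axes, in that order (R = Rz(yaw) Ry(pitch) Rx(roll)).
In Python, from plant import ctrl gives the robot as it stands.
- The arm moves only by the tool carry_out, never from a script. Its argument "deltas" is a list that holds one entry, the list of rows, each a list of 5 numbers: the shift along the tool's x, y, z scaled (see below), then the turn about the tool's z scaled (see below), then the opening, from -1 (shut) to 1 (fully open). A call has 1 to 5 rows; each row is the pose to reach, as a shift and turn from the pose commanded when the call began, along the tool's axes at that moment, turning the shorter way round; what a row does not reach only later rows make up. The controller multiplies each number of a shift by 20 cm and each number of a turn by 2 pi rad. A row lasts 1/10 s, in which the tool goes at most 50 mm and 8.59 degrees, less where a joint would pass 70% of its speed; a pose out of reach is approached as far as the arm can. A call with a number of a shift or a turn outside -1 to 1 is refused whole. A call with a gripper value outside its range is refused whole. The fingers move at their own pace and stop on an object; the grip force is fixed at half the most. Time passes only in rows, so rows that repeat a pose let the fingers close. It gives the time, the measured TCP pose, the force, the opening and the grip force at its end, in the units of the state.
- ctrl.get_obs(): the state, without advancing time (a new reading comes with each control period).
- ctrl.snapshot(name): name is "side" or "top"; returns a dict with "color" (384x512x3 uint8, red, green, blue), "camera_matrix" (3x3 intrinsics, pixels), "R" (3x3) and "t" (3): a world point X has camera coordinates R X + t. Camera axes: x right, y down, z forward; pixel columns grow to the right and rows downward; lengths in m; the calibration is good to about 2 mm. A picture is of the moment at which its call begins. There is no depth.
- ctrl.close_job(): hands the job in; it is judged then, once.
Trained networks look in a picture, given as the dict that the camera call returned (one of the last four; its "shot" number tells which), for a name from the list of things; names that differ only in an ending like _2 or _b are one class to them, and where a whole thing is asked for, a point or a joint stands for the part that bears it (a point fixed in the world has none). Each returns a list of dicts, best first, with "p" (0 to 1); they miss things now and then, are a little off and sometimes report something else, mostly with a low value. They report only what shows in the picture. A call takes as long as a camera call. They do not tell look-alikes from the thing itself.
- ctrl.search_frame(picture, name): "centre" ([column, row] in pixels, amid what is visible of it).
- ctrl.silhouettes(picture, name): "mask" (384x512 bool, what is visible of it) and "centre" ([column, row] in pixels, amid what is visible of it).
- ctrl.spot_point(picture, name): "centre" ([column, row] in pixels: a listed point, or the origin of a listed thing).
The state is a dict: "clock": time; "joint_pos": joint angles; "qvel": joint speeds; "tau": joint torques, N m; "tool_pos": TCP position; "orientation": TCP orientation; "force": force on the tool from outside, world axes, zero at the start; "moment": the same for the moment, N m; "opening": finger opening in m; "gripper_force": force on a finger pad.
Only numpy, scipy, OpenCV 4.12 (cv2) and the standard library are available. Lean on these libraries where they do the work, as an engineer would, in place of code of your own. Each camera call takes 0.05 s, during which the arm holds its last target. There are 200 camera calls.

## Working session

There is one attempt and no reset: what is moved stays moved. The work goes in short steps, Python scripts to look and compute and a tool call to move; the robot and the scene stay as the last step left them, time stands still between calls to the robot, and variables do not carry over. Pictures are saved under pics/ and viewed, at most 15 in all, crops included, and the job is handed in when it is done.

Besides the shell and the picture viewer there is one more tool, called after "Emit:" as a command line: name --argument value ..., lists and objects as JSON in quotes. carry_out: Moves the arm, as the interface text tells. Its arguments: {"type":"object","properties":{"deltas":{"type":"array"}},"required":["deltas"]}

```bash
ls; mkdir -p pics
python3 - <<'E'
from plant import ctrl
import cv2
o=ctrl.get_obs();print({k:o[k] for k in('clock','tool_pos','orientation','opening')})
for n in('top','side'):
    s=ctrl.snapshot(n);cv2.imwrite(f'pics/{n}0.png',cv2.resize(s['color'][:,:,::-1],(800,600),interpolation=cv2.INTER_CUBIC))
    print(s['camera_matrix'],s['R'],s['t'])
E
```

```text
pics
{'clock': 0.0, 'tool_pos': array([ 0.30287235, -0.60265278,  0.22561216]), 'orientation': array([ 1.79902396e+02, -1.02367689e-02, -1.53321344e+02]), 'opening': 0.08732315179267078}
[[472.59806888   0.         256.49747414]
 [  0.         472.59806888 194.88717258]
 [  0.           0.           1.        ]] [[-0.0012246  -0.99994127 -0.01076788]
 [-0.99019724  0.00271649 -0.13964976]
 [ 0.13967081  0.01049131 -0.99014241]] [0.00812148 0.53418918 1.14203463]
[[444.21578282   0.         254.28812862]
 [  0.         444.21578282 193.36887617]
 [  0.           0.           1.        ]] [[-0.68599758 -0.72760343  0.00075   ]
 [-0.48416367  0.45570828 -0.74693741]
 [ 0.54313245 -0.51276038 -0.66489393]] [0.37797141 0.28223467 1.07815428]
```

View pics/top0.png

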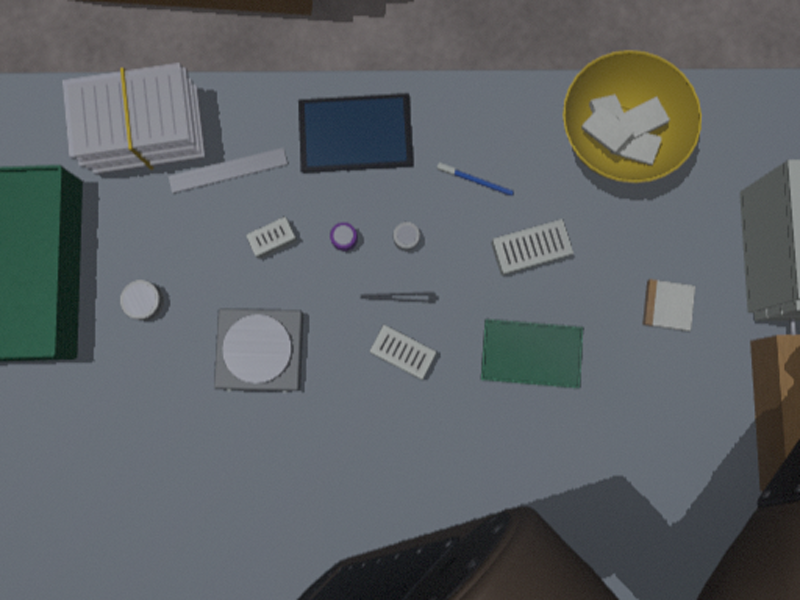

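View pics/side0.png

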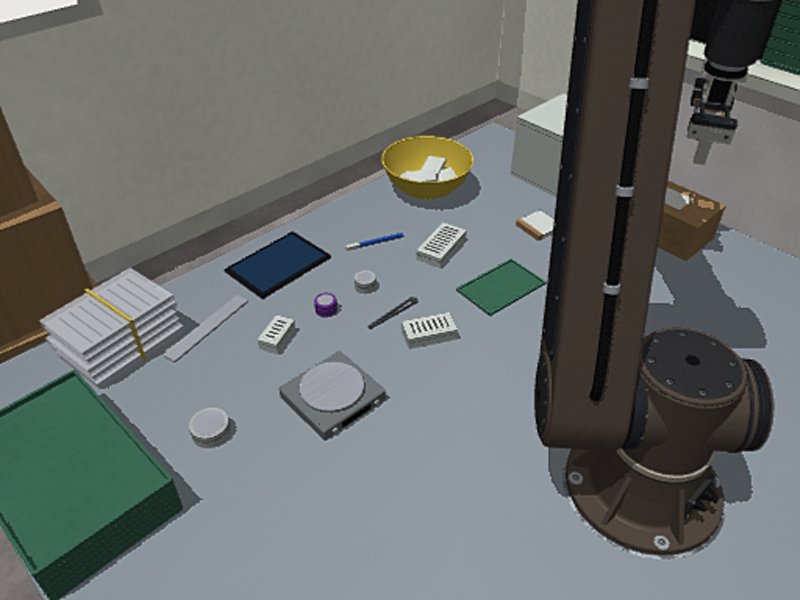

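The top view (800 px scale) shows these items:
- **Case L:** (532,246), 9 strips. Look-alikes are the banded stack at (130,115) and the white pieces in the bowl at (630,130).
- **Case M:** (404,352), 7 strips.
- **Case S:** (272,237), 5 strips.
- **Tin L:** (140,300).
- **Tin S:** (406,236). The purple-edged look-alike at (343,236) is to be left alone.
- **Tray:** (532,353). The large green bin at (30,260) is not the tray.
- **Scale pan:** (257,348).
- **Tweezers:** (400,297).
- **Notepad:** (670,305).

Next I measure by fitting the known shapes to the masks in both views.

```bash
cat > h.py <<'E'
from plant import ctrl
import numpy as np, cv2
from scipy.optimize import minimize
BOX={'case_l_mid':(.12,.06),'case_m_mid':(.096,.05),'case_s_mid':(.072,.04),'tray':(.16,.1)}
TIN={'tin_l_mid':.032,'tin_s_mid':.022}
def proj(s,P):
    c=np.asarray(P)@s['R'].T+s['t']; p=c@s['camera_matrix'].T; return p[:,:2]/p[:,2:]
def ray(s,px,z):
    d=s['R'].T@np.linalg.solve(s['camera_matrix'],[*px,1]); o=-s['R'].T@s['t']
    return (o+d*(z-o[2])/d[2])
def pts(n,x,y,a,z0,h):
    if n in BOX:
        l,w=BOX[n]; q=np.array([[l,w],[-l,w],[-l,-w],[l,-w]])/2
    else:
        t=np.linspace(0,2*np.pi,40); q=TIN[n]*np.c_[np.cos(t),np.sin(t)]
    c,s=np.cos(a),np.sin(a); q=q@np.array([[c,s],[-s,c]])+[x,y]
    return np.r_[np.c_[q,np.full(len(q),z0)],np.c_[q,np.full(len(q),z0+h)]]
def getmask(s,n,xyz):
    g=proj(s,[xyz])[0]
    r=[m for m in ctrl.silhouettes(s,n) if np.linalg.norm(np.array(m['centre'])-g)<14]
    return r[0] if r else None
def fit(n,views,x,y,z0=0,h=.028,a0=None):
    """views: list of (snapshot, mask). 4x supersampled IoU fit; returns x,y,yaw deg,IoU"""
    K=4; ms=[(s,cv2.resize(m.astype(np.uint8),None,fx=K,fy=K,interpolation=cv2.INTER_NEAREST)) for s,m in views]
    def cost(p):
        e=0
        for s,m in ms:
            H=cv2.convexHull((((proj(s,pts(n,p[0],p[1],p[2],z0,h))+.5)*K-.5)*16).astype(np.int32))
            i=np.zeros_like(m); cv2.fillConvexPoly(i,H,1,shift=4)
            e+=1-(i&m).sum()/(i|m).sum()
        return e/len(ms)
    best=None
    for a in ([a0] if a0 is not None else [0,.8,1.6,2.4] if n in BOX else [0]):
        r=minimize(cost,[x,y,a],method='Nelder-Mead',options=dict(initial_simplex=[[x,y,a],[x+.01,y,a],[x,y+.01,a],[x,y,a+.3]],xatol=1e-5,fatol=1e-5))
        if best is None or r.fun<best.fun: best=r
    return np.r_[best.x[:2],np.degrees(best.x[2]),1-best.fun]
E
cat > m.py <<'E'
from h import *
np.set_printoptions(precision=4,suppress=True)
T=ctrl.snapshot('top');S=ctrl.snapshot('side')
seed=dict(case_l_mid=(532,246),case_m_mid=(404,352),case_s_mid=(272,237),tin_l_mid=(140,300),tin_s_mid=(406,236),tray=(532,353),scale=(257,348),tweezers=(400,297),notepad=(670,305))
for n,p in seed.items():
    z=.014
    g=ray(T,np.array(p)*.64,z)
    for s,v in((T,'top'),(S,'side')):
        c=[(np.round(ray(s,q['centre'],.014 if 'mid' in n else .0),4)[:2],round(q['p'],2)) for q in ctrl.spot_point(s,n) if np.linalg.norm(ray(s,q['centre'],z)-g)<.05]
        print(n,v,'spot',c)
    if n in BOX or n in TIN:
        mk=[(s,m['mask']) for s in(T,S) if (m:=getmask(s,n,g)) is not None]
        hh=.007 if n=='tray' else .028
        for v in [mk]+[[q] for q in mk]: print('   fit',len(v),fit(n,v,g[0],g[1],0,hh))
E
python3 m.py
```

```text
case_l_mid top spot [(array([ 0.6313, -0.2114]), 0.72)]
case_l_mid side spot [(array([ 0.6247, -0.2029]), 0.7)]
   fit 2 [  0.6316  -0.2075 106.5403   0.9222]
   fit 1 [  0.633   -0.2078 -74.4285   0.9414]
   fit 1 [  0.6287  -0.2067 105.6206   0.932 ]
case_m_mid top spot [(array([0.4618, 0.0006]), 0.72)]
case_m_mid side spot [(array([0.4674, 0.0073]), 0.56)]
   fit 2 [ 0.4599  0.005  61.6235  0.9336]
   fit 1 [ 0.4606  0.0045 61.6246  0.9455]
   fit 1 [ 0.4583  0.0061 62.509   0.9482]
case_s_mid top spot [(array([0.6622, 0.2225]), 0.74)]
case_s_mid side spot [(array([0.646 , 0.2316]), 0.8)]
   fit 2 [  0.6504   0.2219 118.4578   0.8991]
   fit 1 [  0.6508   0.2209 -63.7767   0.9373]
   fit 1 [  0.6479   0.2245 118.6696   0.8926]
tin_l_mid top spot [(array([0.5578, 0.4297]), 0.67)]
tin_l_mid side spot [(array([0.5519, 0.4288]), 0.91)]
   fit 1 [ 0.5426  0.4317 19.0178  0.9096]
   fit 1 [ 0.5426  0.4317 19.0178  0.9096]
tin_s_mid top spot [(array([ 0.6537, -0.0037]), 0.79)]
tin_s_mid side spot [(array([ 0.6552, -0.003 ]), 0.59)]
   fit 2 [ 0.6493 -0.0007  0.227   0.8731]
   fit 1 [ 0.6511 -0.001   5.8653  0.8668]
   fit 1 [0.6482 0.0001 5.3451 0.8888]
tray top spot [(array([ 0.4622, -0.2048]), 0.84)]
tray side spot [(array([ 0.4672, -0.2176]), 0.61)]
   fit 2 [ 0.4589 -0.2047 85.1555  0.94  ]
   fit 1 [ 0.4604 -0.2048 85.0622  0.9751]
   fit 1 [ 0.4551 -0.2037 85.673   0.9597]
scale top spot [(array([0.4633, 0.2327]), 0.69)]
scale side spot [(array([0.4661, 0.2287]), 0.82)]
tweezers top spot [(array([0.5591, 0.0206]), 0.48)]
tweezers side spot [(array([0.5471, 0.028 ]), 0.65)]
notepad top spot [(array([ 0.537 , -0.4236]), 0.88)]
notepad side spot [(array([ 0.548 , -0.4449]), 0.51)]
```

```bash
cat > m2.py <<'E'
from h import *
np.set_printoptions(precision=4,suppress=True)
T=ctrl.snapshot('top');S=ctrl.snapshot('side')
est=dict(case_l_mid=(.632,-.2075),case_m_mid=(.46,.005),case_s_mid=(.6505,.2215),tin_l_mid=(.545,.4317),tin_s_mid=(.65,-.0007))
def wmask(s,c,r):
    g=cv2.cvtColor(s['color'],cv2.COLOR_RGB2LAB)[:,:,0].copy()
    u=proj(s,[[*c,.014]])[0].round().astype(int); k=np.zeros_like(g); cv2.circle(k,tuple(map(int,u)),r,255,-1)
    t,_=cv2.threshold(g[k>0].reshape(-1,1),0,255,cv2.THRESH_OTSU)
    m=((g>t)&(k>0)).astype(np.uint8); m=cv2.morphologyEx(m,cv2.MORPH_CLOSE,np.ones((5,5)))
    n,l,st,_=cv2.connectedComponentsWithStats(m); return (l==1+np.argmax(st[1:,4])),t
for n,c in est.items():
    v=[]
    for s in(T,S):
        m,t=wmask(s,c,int(26*(BOX[n][0]/.09 if n in BOX else TIN[n]/.036))+6); v.append((s,m))
    print(n,[fit(n,[q],*c) for q in v])
TIN['pan']=.055
import cv2
for s,n in((T,'top'),(S,'side')):
    m,t=wmask(s,(.463,.2327),28)
    print('pan',n,t,m.sum(),fit('pan',[(s,m)],.463,.2327,.034,.001))
im=T['color'][:,:,::-1]
a=[cv2.resize(im[y-30:y+30,x-40:x+40],(400,300),interpolation=cv2.INTER_CUBIC) for x,y in((95,190),(245,150),(165,225),(340,158))]
cv2.imwrite('pics/crop1.png',np.vstack([np.hstack(a[:2]),np.hstack(a[2:])]))
E
python3 m2.py
```

```text
case_l_mid [array([  0.6346,  -0.2081, 106.9247,   0.8677]), array([ 0.5717, -0.0862,  7.8864,  0.1795])]
case_m_mid [array([ 0.4612,  0.0051, 63.2677,  0.9256]), array([  0.3955,   0.0549, 246.1452,   0.2217])]
case_s_mid [array([  0.6548,   0.2248, 117.9421,   0.7734]), array([ 0.663 ,  0.2519, 93.8114,  0.2275])]
tin_l_mid [array([0.5474, 0.4335, 9.1667, 0.7768]), array([  0.5741,   0.4564, -54.3237,   0.2369])]
tin_s_mid [array([ 0.6694, -0.0077, 25.3754,  0.2003]), array([  0.6908,   0.015 , -37.3267,   0.1473])]
pan top 132.0 1518 [ 0.4659  0.2383 -4.867   0.9739]
pan side 104.0 2249 [  0.4495   0.2566 -24.4375   0.4775]
```

View pics/crop1.png

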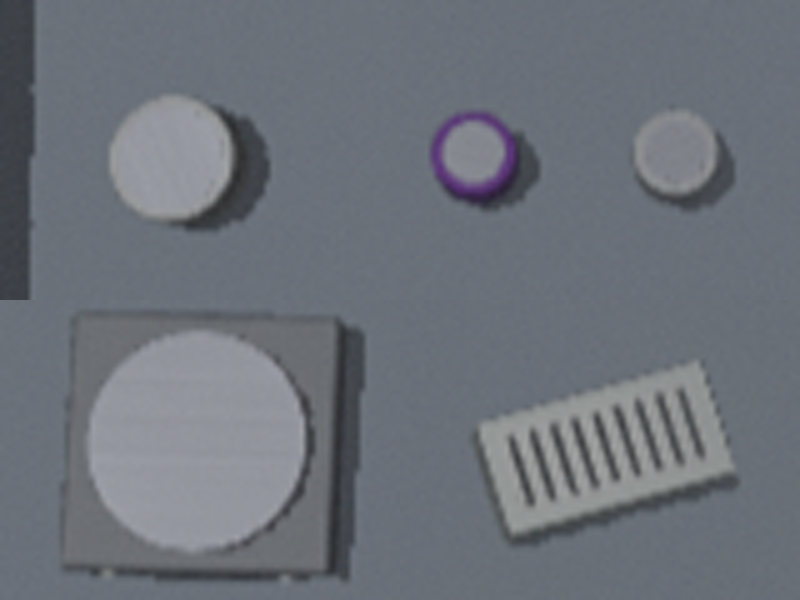

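```bash
cat > plan.py <<'E'
import numpy as np, json
def plan(cur,wps):
    """cur/wps: (x,y,z,yaw). Prints per call the scaled shift x,y,z and turn; tracks the commanded pose."""
    c=np.array(cur,float)
    for w in wps:
        w=np.array(w,float); n=max(1,int(np.ceil(max(np.linalg.norm(w[:3]-c[:3])/.2,abs(w[3]-c[3])/35))))
        for k in range(n):
            d=(w-c)/(n-k); a=np.radians(c[3]); x=np.array([np.cos(a),np.sin(a)]); y=np.array([np.sin(a),-np.cos(a)])
            r=np.round([d[:2]@x/.2,d[:2]@y/.2,-d[2]/.2,-d[3]/360],3)
            c[:2]+=(x*r[0]+y*r[1])*.2; c[2]-=r[2]*.2; c[3]-=r[3]*360
            print(r.tolist(),'->',c.round(4).tolist(), 'rows>=',int(np.ceil(max(np.linalg.norm(r[:3])*4,abs(r[3])*360/8.59)-1e-6)))
E
python3 - <<'E'
from h import *
from plan import plan
T=ctrl.snapshot('top')
for n,p,z in(('tinl',(89.1,191.1),.028),('tins',(260.1,150.1),.028),('pan',(163.9,222.7),.035)): print(n,ray(T,p,z).round(4))
plan((.303,-.603,.227,-153.32),[(.633,-.208,.2,-73.5),(.633,-.208,.08,-73.5)])
E
```

```text
tinl [0.5464 0.4305 0.028 ]
tins [ 0.6509 -0.0022  0.028 ]
pan [0.4654 0.2374 0.035 ]
[-0.787, 0.341, 0.045, -0.074] -> [0.413, -0.4714, 0.218, -126.68] rows>= 4
[-0.857, -0.048, 0.045, -0.074] -> [0.5231, -0.3397, 0.209, -100.04] rows>= 4
[-0.744, -0.426, 0.045, -0.074] -> [0.6329, -0.208, 0.2, -73.4] rows>= 4
[0.0, -0.0, 0.6, 0.0] -> [0.6329, -0.208, 0.08, -73.4] rows>= 3
```

Emit:
carry_out --deltas '[[[-0.787,0.341,0.045,-0.074,1],[-0.787,0.341,0.045,-0.074,1],[-0.787,0.341,0.045,-0.074,1],[-0.787,0.341,0.045,-0.074,1],[-0.787,0.341,0.045,-0.074,1]]]'

```text
clock: 2.35
tool_pos: [0.4152, -0.4691, 0.2177]
orientation: [-180.0, 0.0, -126.4]
force: [-1.1, -0.4, -0.3]
opening: 0.0879
gripper_force: 0.0
```

Emit:
carry_out --deltas '[[[-0.857,-0.048,0.045,-0.074,1],[-0.857,-0.048,0.045,-0.074,1],[-0.857,-0.048,0.045,-0.074,1],[-0.857,-0.048,0.045,-0.074,1],[-0.857,-0.048,0.045,-0.074,1]]]'

```text
clock: 2.85
tool_pos: [0.5248, -0.3379, 0.2083]
orientation: [-180.0, 0.0, -99.9]
force: [-0.0, -0.3, 0.1]
opening: 0.0874
gripper_force: 0.0
```

Emit:
carry_out --deltas '[[[-0.744,-0.426,0.045,-0.074,1],[-0.744,-0.426,0.045,-0.074,1],[-0.744,-0.426,0.045,-0.074,1],[-0.744,-0.426,0.045,-0.074,1],[-0.744,-0.426,0.045,-0.074,1]]]'

```text
clock: 3.35
tool_pos: [0.6342, -0.2068, 0.1988]
orientation: [180.0, 0.0, -73.3]
force: [-0.9, 0.0, 0.7]
opening: 0.0876
gripper_force: 0.0
```

Emit:
carry_out --deltas '[[[0,0,0.6,0,1],[0,0,0.6,0,1],[0,0,0.6,0,1],[0,0,0.6,0,1],[0,0,0.6,0,1]]]'

```text
clock: 3.85
tool_pos: [0.633, -0.2096, 0.0805]
orientation: [-180.0, -0.0, -73.5]
force: [-1.1, -0.7, 1.0]
opening: 0.0873
gripper_force: 0.0
```

Run:
```python
from h import *
import cv2
o=ctrl.get_obs();print(o['tool_pos'],o['orientation'],o['clock'])
im=[]
for n,k in(('top',(340,158)),('side',None)):
    s=ctrl.snapshot(n);u=proj(s,[[.633,-.208,.03]])[0].astype(int)
    im.append(cv2.resize(s['color'][u[1]-50:u[1]+50,u[0]-40:u[0]+40,::-1],(400,500),interpolation=cv2.INTER_CUBIC))
cv2.imwrite('pics/c2.png',np.hstack(im))
```

```text
[ 0.63304451 -0.20958747  0.08046218] [-1.79992990e+02 -4.33693527e-02 -7.35017673e+01] 3.85
```

View pics/c2.png

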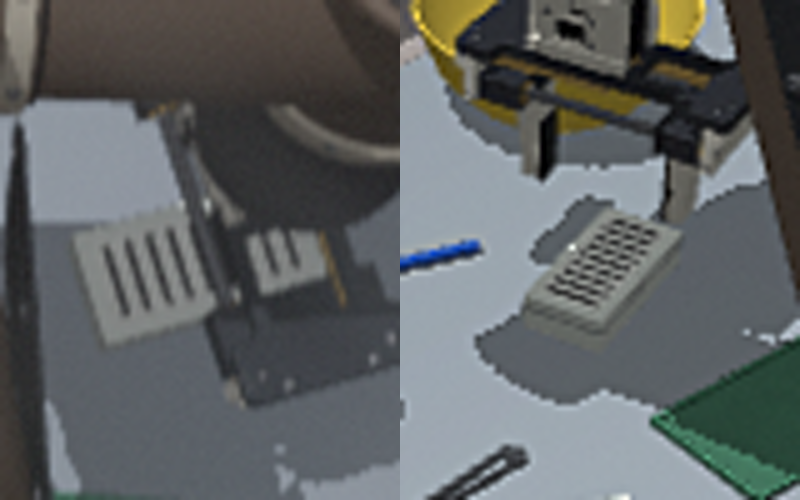

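The fingers straddle case L across its width (top crop, around (200,270)), and it looks aligned. Descending to grip.

Emit:
carry_out --deltas '[[[0,0,0.2,0,1],[0,0,0.3,0,1],[0,0,0.34,0,1],[0,0,0.37,0,1],[0,0,0.37,0,1]]]'

```text
clock: 4.45
tool_pos: [0.6337, -0.2082, 0.0064]
orientation: [-179.9, -0.0, -73.4]
force: [1.0, 0.6, -0.2]
opening: 0.0873
gripper_force: 0.0
```

Emit:
carry_out --deltas '[[[0,0,0,0,-1],[0,0,0,0,-1],[0,0,0,0,-1],[0,0,0,0,-1],[0,0,0,0,-1]]]'

```text
clock: 4.95
tool_pos: [0.6331, -0.2081, 0.0061]
orientation: [-180.0, -0.0, -73.4]
force: [-1.2, 0.4, 3.1]
opening: 0.06
gripper_force: 30.0
```

Emit:
carry_out --deltas '[[[0,0,0,0,-1],[0,0,0,0,-1],[0,0,0,0,-1]]]'

```text
clock: 5.25
tool_pos: [0.6332, -0.208, 0.006]
orientation: [-180.0, -0.0, -73.4]
force: [-2.3, 0.2, 6.0]
opening: 0.0597
gripper_force: 30.0
```

Run:
```python
from plan import plan
plan((.6329,-.208,.006,-73.4),[(.6329,-.208,.09,-73.4),(.4604,-.2048,.06,-94.94)])
```

```text
[0.0, 0.0, -0.42, -0.0] -> [0.6329, -0.208, 0.09, -73.4] rows>= 2
[-0.262, 0.822, 0.15, 0.06] -> [0.4604, -0.2048, 0.06, -95.0] rows>= 4
```

Emit:
carry_out --deltas '[[[0,0,-0.1,0,-1],[0,0,-0.25,0,-1],[0,0,-0.38,0,-1],[0,0,-0.42,0,-1],[0,0,-0.42,0,-1]]]'

```text
clock: 5.75
tool_pos: [0.6337, -0.208, 0.0906]
orientation: [-179.9, -0.0, -73.4]
force: [0.4, -0.1, -1.3]
opening: 0.0601
gripper_force: 30.0
```

Emit:
carry_out --deltas '[[[-0.052,0.164,0.03,0.012,-1],[-0.118,0.37,0.07,0.027,-1],[-0.184,0.577,0.105,0.042,-1],[-0.236,0.74,0.135,0.054,-1],[-0.262,0.822,0.15,0.06,-1]]]'

```text
clock: 6.25
tool_pos: [0.4556, -0.2044, 0.0574]
orientation: [179.7, 0.0, -95.2]
force: [0.8, 0.1, -1.7]
opening: 0.06
gripper_force: 30.0
```

Emit:
carry_out --deltas '[[[0,0,0,0,-1],[0,0,0,0,-1],[0,0,0,0,-1]]]'

```text
clock: 6.55
tool_pos: [0.4612, -0.2048, 0.0591]
orientation: [180.0, -0.0, -94.9]
force: [0.5, -0.3, -1.4]
opening: 0.0599
gripper_force: 30.0
```

Run:
```python
from h import *
import cv2
o=ctrl.get_obs();print(o['tool_pos'],o['orientation'],o['clock'],o['force'])
im=[];z=o['tool_pos'][2]-.006
for n in('top','side'):
    s=ctrl.snapshot(n);u=proj(s,[[.46,-.205,.05]])[0].astype(int)
    m=getmask(s,'case_l_mid',[.46,-.205,z+.014])
    if m is not None: print(n,fit('case_l_mid',[(s,m['mask'])],.46,-.205,z,.028,1.49))
    im.append(cv2.resize(s['color'][u[1]-50:u[1]+50,max(0,u[0]-40):u[0]+40,::-1],(400,500),interpolation=cv2.INTER_CUBIC))
cv2.imwrite('pics/c3.png',np.hstack(im))
```

```text
[ 0.46120167 -0.20479932  0.05911929] [ 1.79988514e+02 -4.16823295e-03 -9.49487955e+01] 6.55 [ 0.54664543 -0.27844154 -1.39856411]
side [  0.46971725  -0.19243235 112.10668945   0.63047002]
```

View pics/c3.png

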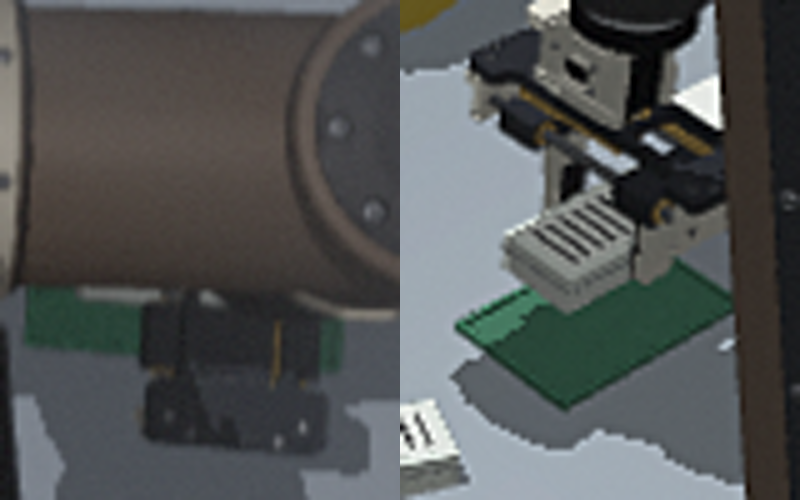

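Case L is held lengthwise above the tray (side crop, around (570,250)). Lowering and releasing it with a small opening.

Emit:
carry_out --deltas '[[[0,0,0.12,0,-1],[0,0,0.2,0,-1],[0,0,0.24,0,-1],[0,0,0.253,0,-1],[0,0,0.253,0,-1]]]'

```text
clock: 7.25
tool_pos: [0.4607, -0.2048, 0.0093]
orientation: [180.0, -0.0, -95.0]
force: [0.1, -0.5, -1.3]
opening: 0.0598
gripper_force: 30.0
```

Emit:
carry_out --deltas '[[[0,0,0,0,-1],[0,0,0,0,0.7],[0,0,0,0,0.7],[0,0,0,0,0.7],[0,0,0,0,0.7]]]'

```text
clock: 7.75
tool_pos: [0.4606, -0.2048, 0.0091]
orientation: [-180.0, -0.0, -95.0]
force: [0.3, 0.2, 0.1]
opening: 0.0744
gripper_force: 0.0
```

Emit:
carry_out --deltas '[[[0,0,-0.1,0,0.7],[0,0,-0.3,0,0.7],[0,0,-0.5,0,0.7],[0,0,-0.5,0,0.7]]]'

```text
clock: 8.15
tool_pos: [0.464, -0.2054, 0.1143]
orientation: [-179.5, -0.0, -94.9]
force: [1.2, -0.3, -0.8]
opening: 0.0747
gripper_force: 0.0
```

Run:
```python
from plan import plan
plan((.4604,-.2048,.1094,-95.0),[(.4606,.0045,.1094,-118),(.4606,.0045,.006,-118)])
```

```text
[-0.521, 0.045, -0.0, 0.032] -> [0.4605, -0.1002, 0.1094, -106.52] rows>= 3
[-0.502, 0.148, -0.0, 0.032] -> [0.4607, 0.0045, 0.1094, -118.04] rows>= 3
[0.0, 0.0, 0.517, -0.0] -> [0.4607, 0.0045, 0.006, -118.04] rows>= 3
```

Emit:
carry_out --deltas '[[[-0.2,0.017,0,0.012,0.7],[-0.4,0.035,0,0.025,0.7],[-0.521,0.045,0,0.032,0.7],[-0.521,0.045,0,0.032,0.7]]]'

```text
clock: 8.55
tool_pos: [0.4606, -0.0981, 0.1091]
orientation: [-180.0, 0.0, -106.4]
force: [0.0, -0.9, 0.0]
opening: 0.0748
gripper_force: 0.0
```

Emit:
carry_out --deltas '[[[-0.2,0.06,0,0.012,0.7],[-0.4,0.118,0,0.025,0.7],[-0.502,0.148,0,0.032,0.7],[-0.502,0.148,0,0.032,0.7],[-0.502,0.148,0,0.032,0.7]]]'

```text
clock: 9.05
tool_pos: [0.4607, 0.0045, 0.1088]
orientation: [180.0, -0.0, -117.9]
force: [1.1, -0.2, -0.4]
opening: 0.0743
gripper_force: 0.0
```

```bash
cat > chk.py <<'E'
from h import *
import cv2,sys
np.set_printoptions(precision=4,suppress=True)
# usage: chk.py pic  x y zview  [name x y yawdeg z0]...
a=sys.argv[1:]; c=list(map(float,a[1:4])); it=a[4:]
o=ctrl.get_obs();print(o['tool_pos'],o['orientation'][2],o['clock'])
im=[]
for v in('top','side'):
    s=ctrl.snapshot(v);u=proj(s,[c])[0].astype(int);y,x=max(0,u[1]-50),max(0,u[0]-40)
    for i in range(0,len(it),5):
        n=it[i];gx,gy,yaw,z0=map(float,it[i+1:i+5]);m=getmask(s,n,[gx,gy,z0+.014])
        if m is not None: print(v,n,fit(n,[(s,m['mask'])],gx,gy,z0,.007 if n=='tray' else .028,np.radians(yaw)))
    im.append(cv2.resize(s['color'][y:y+100,x:x+80,::-1],(400,500),interpolation=cv2.INTER_CUBIC))
cv2.imwrite(f'pics/{a[0]}.png',np.hstack(im))
E
python3 chk.py c4 .46 -.1 .02 case_l_mid .4605 -.2048 85 .003 tray .4605 -.2048 85 0 case_m_mid .4606 .0045 62 0
```

```text
[0.4607 0.0045 0.1088] -117.9122924613278 9.05
top case_l_mid [ 0.462  -0.203  84.4057  0.9527]
top tray [ 0.46   -0.2047 84.9568  0.5039]
side case_l_mid [ 0.4582 -0.2025 86.5457  0.9131]
side tray [ 0.4462 -0.2012 89.9899  0.375 ]
side case_m_mid [ 0.4595  0.0063 62.2457  0.9104]
```

View pics/c4.png

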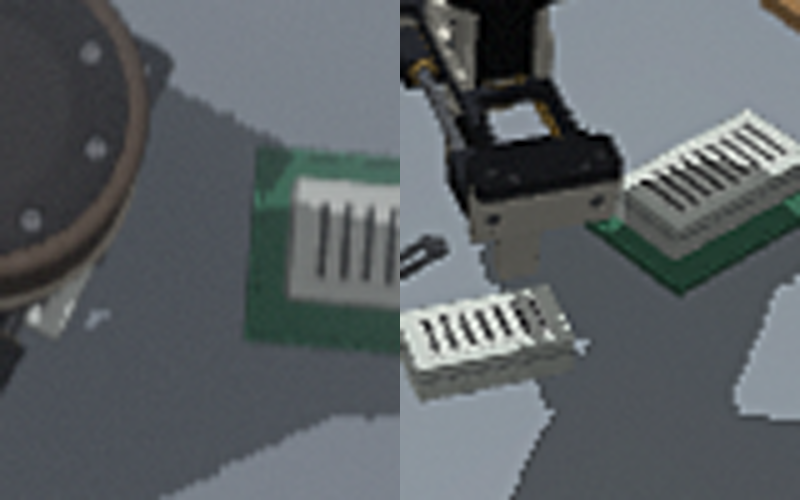

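Case L sits well centred in the tray (within about 2 mm). Gripping M.

Emit:
carry_out --deltas '[[[0,0,0.2,0,0.7],[0,0,0.36,0,0.7],[0,0,0.47,0,0.7],[0,0,0.517,0,0.7],[0,0,0.517,0,0.7]]]'

```text
clock: 9.95
tool_pos: [0.4601, 0.004, 0.0046]
orientation: [179.9, -0.1, -118.0]
force: [0.4, 0.4, 0.7]
opening: 0.0745
gripper_force: 0.0
```

Emit:
carry_out --deltas '[[[0,0,0,0,-1],[0,0,0,0,-1],[0,0,0,0,-1],[0,0,0,0,-1],[0,0,0,0,-1]]]'

```text
clock: 10.45
tool_pos: [0.4612, 0.0047, 0.0064]
orientation: [-179.9, 0.1, -118.0]
force: [-1.4, 0.1, 7.0]
opening: 0.0497
gripper_force: 30.0
```

Emit:
carry_out --deltas '[[[0,0,0,0,-1],[0,0,-0.1,0,-1],[0,0,-0.3,0,-1],[0,0,-0.47,0,-1],[0,0,-0.47,0,-1]]]'

```text
clock: 10.95
tool_pos: [0.4636, 0.0054, 0.104]
orientation: [-179.7, 0.3, -118.0]
force: [0.7, 0.3, -1.3]
opening: 0.0497
gripper_force: 30.0
```

Run:
```python
from plan import plan
plan((.4607,.0045,.1,-118.04),[(.4607,-.204,.1,-95),(.4607,-.204,.0375,-95)])
```

```text
[0.46, -0.245, -0.0, -0.032] -> [0.4607, -0.0997, 0.1, -106.52] rows>= 3
[0.5, -0.148, -0.0, -0.032] -> [0.4606, -0.204, 0.1, -95.0] rows>= 3
[-0.0, -0.0, 0.312, -0.0] -> [0.4606, -0.204, 0.0376, -95.0] rows>= 2
```

Emit:
carry_out --deltas '[[[0.12,-0.065,0,-0.008,-1],[0.28,-0.15,0,-0.02,-1],[0.4,-0.213,0,-0.028,-1],[0.46,-0.245,0,-0.032,-1],[0.46,-0.245,0,-0.032,-1]]]'

```text
clock: 11.45
tool_pos: [0.4601, -0.1011, 0.0991]
orientation: [180.0, -0.0, -106.6]
force: [-0.6, 0.5, -1.7]
opening: 0.0504
gripper_force: 30.0
```

Emit:
carry_out --deltas '[[[0.13,-0.038,0,-0.008,-1],[0.3,-0.089,0,-0.02,-1],[0.43,-0.127,0,-0.028,-1],[0.5,-0.148,0,-0.032,-1],[0.5,-0.148,0,-0.032,-1]]]'

```text
clock: 11.95
tool_pos: [0.4605, -0.2049, 0.0991]
orientation: [180.0, -0.0, -95.1]
force: [-0.1, 0.7, -0.3]
opening: 0.0501
gripper_force: 30.0
```

Emit:
carry_out --deltas '[[[0,0,0.1,0,-1],[0,0,0.2,0,-1],[0,0,0.2,0,-1],[0,0,0.2,0,-1]]]'

```text
clock: 12.35
tool_pos: [0.4607, -0.2034, 0.0596]
orientation: [179.9, -0.0, -95.0]
force: [0.3, -0.4, -0.4]
opening: 0.0496
gripper_force: 30.0
```

```bash
python3 chk.py c5 .46 -.2 .05 case_m_mid .4607 -.204 85 .054
```

```text
[ 0.4607 -0.2034  0.0596] -94.96437636891754 12.35
side case_m_mid [  0.4669  -0.1892 120.0088   0.6278]
```

View pics/c5.png

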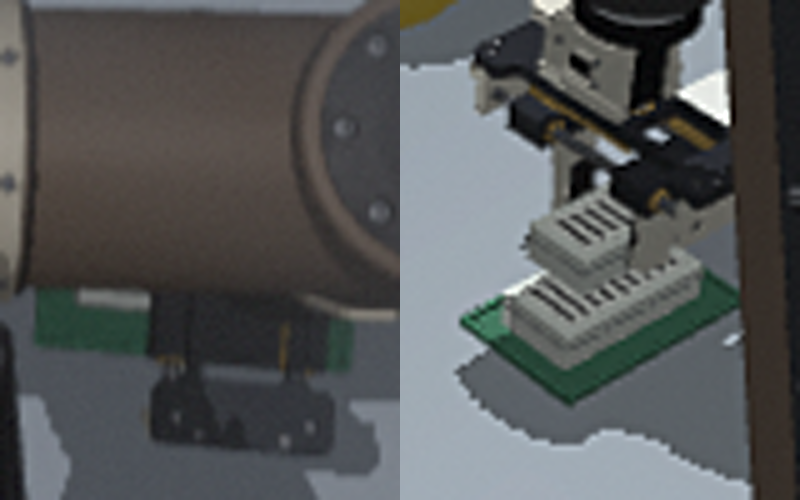

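M hangs aligned above L (side crop, around (580,235)). Placing it, then on to S.

Emit:
carry_out --deltas '[[[0,0,0.06,0,-1],[0,0,0.095,0,-1],[0,0,0.113,0,-1],[0,0,0.113,0,-1],[0,0,0.113,0,-1]]]'

```text
clock: 13.05
tool_pos: [0.46, -0.204, 0.0371]
orientation: [179.9, -0.0, -95.0]
force: [-4.2, 3.7, 9.2]
opening: 0.0496
gripper_force: 30.0
```

Emit:
carry_out --deltas '[[[0,0,0,0,-1],[0,0,0,0,0.5],[0,0,0,0,0.5],[0,0,0,0,0.5],[0,0,0,0,0.5]]]'

```text
clock: 13.55
tool_pos: [0.4607, -0.2041, 0.0368]
orientation: [180.0, -0.0, -95.0]
force: [0.3, 0.1, 0.5]
opening: 0.0655
gripper_force: 0.0
```

Emit:
carry_out --deltas '[[[0,0,-0.1,0,0.5],[0,0,-0.3,0,0.5],[0,0,-0.5,0,0.5],[0,0,-0.5,0,0.5]]]'

```text
clock: 13.95
tool_pos: [0.4641, -0.2047, 0.1422]
orientation: [-179.5, -0.1, -94.9]
force: [0.6, 0.2, -0.8]
opening: 0.0662
gripper_force: 0.0
```

Run:
```python
from plan import plan
plan((.4606,-.204,.1374,-95.0),[(.651,.2215,.13,-62.5),(.651,.2215,.006,-62.5)])
```

```text
[-0.734, -0.254, 0.012, -0.03] -> [0.524, -0.0622, 0.135, -84.2] rows>= 4
[-0.673, -0.388, 0.012, -0.03] -> [0.5876, 0.0796, 0.1326, -73.4] rows>= 4
[-0.59, -0.507, 0.013, -0.03] -> [0.6511, 0.2216, 0.13, -62.6] rows>= 4
[0.0, 0.001, 0.62, -0.0] -> [0.6509, 0.2215, 0.006, -62.6] rows>= 3
```

Emit:
carry_out --deltas '[[[-0.18,-0.06,0.003,-0.007,0.5],[-0.4,-0.14,0.006,-0.015,0.5],[-0.6,-0.21,0.01,-0.024,0.5],[-0.734,-0.254,0.012,-0.03,0.5],[-0.734,-0.254,0.012,-0.03,0.5]]]'

```text
clock: 14.45
tool_pos: [0.5255, -0.0595, 0.1342]
orientation: [-180.0, 0.0, -83.9]
force: [1.0, -0.1, -0.2]
opening: 0.066
gripper_force: 0.0
```

Emit:
carry_out --deltas '[[[-0.18,-0.1,0.003,-0.007,0.5],[-0.4,-0.22,0.006,-0.015,0.5],[-0.56,-0.32,0.01,-0.024,0.5],[-0.673,-0.388,0.012,-0.03,0.5],[-0.673,-0.388,0.012,-0.03,0.5]]]'

```text
clock: 14.95
tool_pos: [0.5888, 0.0817, 0.1314]
orientation: [180.0, -0.0, -73.2]
force: [-1.1, 0.6, 0.4]
opening: 0.0659
gripper_force: 0.0
```

Emit:
carry_out --deltas '[[[-0.18,-0.155,0.003,-0.007,0.5],[-0.35,-0.3,0.006,-0.015,0.5],[-0.5,-0.43,0.01,-0.024,0.5],[-0.59,-0.507,0.013,-0.03,0.5],[-0.59,-0.507,0.013,-0.03,0.5]]]'

```text
clock: 15.45
tool_pos: [0.6517, 0.2231, 0.1283]
orientation: [180.0, -0.0, -62.5]
force: [-0.9, -0.3, -0.5]
opening: 0.0661
gripper_force: 0.0
```

Emit:
carry_out --deltas '[[[0,0,0.1,0,0.5],[0,0,0.25,0,0.5],[0,0,0.25,0,0.5],[0,0,0.25,0,0.5],[0,0,0.25,0,0.5]]]'

```text
clock: 15.95
tool_pos: [0.652, 0.2212, 0.0812]
orientation: [-179.9, -0.0, -62.6]
force: [0.3, 0.2, 0.6]
opening: 0.0656
gripper_force: 0.0
```

```bash
python3 chk.py c6 .65 .22 .05 case_m_mid .4607 -.204 85 .031 case_s_mid .651 .2215 117.5 0
```

```text
[0.652  0.2212 0.0812] -62.62877242510083 15.95
top case_m_mid [ 0.4607 -0.2021 86.9204  0.9195]
top case_s_mid [  0.6611   0.2222 124.1408   0.1399]
side case_m_mid [  0.4704  -0.1978 120.1622   0.5666]
side case_s_mid [  0.6455   0.2234 116.862    0.9371]
```

View pics/c6.png

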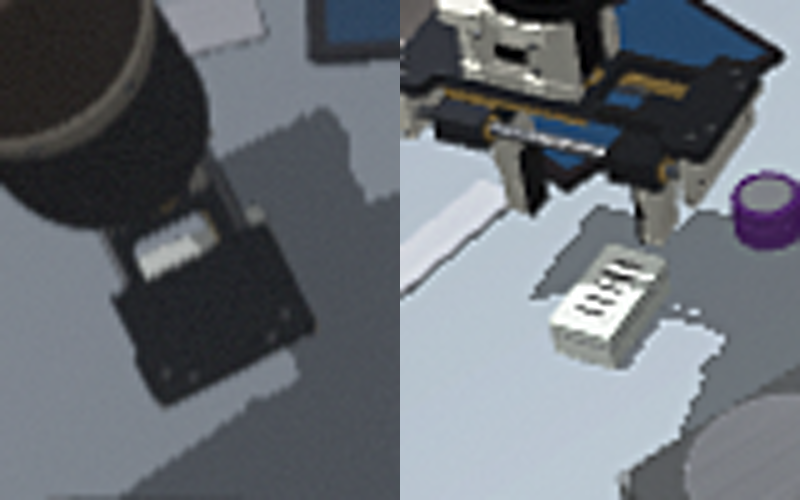

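M is at (0.4607, -0.202), centred on L. The fingers straddle S cleanly (side crop, around (610,305)). Gripping S.

Emit:
carry_out --deltas '[[[0,0,0.2,0,0.5],[0,0,0.3,0,0.5],[0,0,0.35,0,0.5],[0,0,0.37,0,0.5],[0,0,0.37,0,0.5]]]'

```text
clock: 16.75
tool_pos: [0.6514, 0.2217, 0.0058]
orientation: [-180.0, -0.0, -62.6]
force: [-0.3, -0.4, -0.6]
opening: 0.0657
gripper_force: 0.0
```

Emit:
carry_out --deltas '[[[0,0,0,0,-1],[0,0,0,0,-1],[0,0,0,0,-1],[0,0,0,0,-1],[0,0,0,0,-1]]]'

```text
clock: 17.25
tool_pos: [0.6513, 0.2217, 0.0062]
orientation: [-180.0, -0.0, -62.6]
force: [-1.5, -0.6, 4.2]
opening: 0.0398
gripper_force: 29.9
```

Emit:
carry_out --deltas '[[[0,0,0,0,-1],[0,0,-0.1,0,-1],[0,0,-0.3,0,-1],[0,0,-0.5,0,-1],[0,0,-0.6,0,-1]]]'

```text
clock: 17.75
tool_pos: [0.6526, 0.2223, 0.1294]
orientation: [-179.7, -0.0, -62.6]
force: [0.7, 0.8, -1.6]
opening: 0.0398
gripper_force: 29.9
```

Run:
```python
from plan import plan
plan((.6509,.2215,.126,-62.6),[(.4607,-.2035,.12,-95),(.4607,-.2035,.0655,-95)])
```

```text
[0.483, 0.607, 0.01, 0.03] -> [0.5876, 0.0799, 0.124, -73.4] rows>= 4
[0.588, 0.506, 0.01, 0.03] -> [0.5242, -0.0617, 0.122, -84.2] rows>= 4
[0.673, 0.387, 0.01, 0.03] -> [0.4608, -0.2035, 0.12, -95.0] rows>= 4
[0.0, 0.0, 0.272, -0.0] -> [0.4608, -0.2035, 0.0656, -95.0] rows>= 2
```

Emit:
carry_out --deltas '[[[0.12,0.15,0.002,0.007,-1],[0.25,0.314,0.005,0.015,-1],[0.37,0.465,0.008,0.023,-1],[0.45,0.566,0.01,0.028,-1],[0.483,0.607,0.01,0.03,-1]]]'

```text
clock: 18.25
tool_pos: [0.5865, 0.0779, 0.1235]
orientation: [180.0, 0.0, -73.5]
force: [0.3, 0.9, -0.3]
opening: 0.0401
gripper_force: 29.9
```

Emit:
carry_out --deltas '[[[0.14,0.12,0.002,0.007,-1],[0.3,0.258,0.005,0.015,-1],[0.45,0.387,0.008,0.023,-1],[0.55,0.473,0.01,0.028,-1],[0.588,0.506,0.01,0.03,-1]]]'

```text
clock: 18.75
tool_pos: [0.5236, -0.0632, 0.1215]
orientation: [180.0, 0.0, -84.3]
force: [1.1, 0.5, -0.4]
opening: 0.04
gripper_force: 29.9
```

Emit:
carry_out --deltas '[[[0.18,0.1,0.002,0.007,-1],[0.36,0.207,0.005,0.016,-1],[0.52,0.3,0.008,0.023,-1],[0.63,0.362,0.01,0.028,-1],[0.673,0.387,0.01,0.03,-1]]]'

```text
clock: 19.25
tool_pos: [0.4609, -0.2046, 0.1195]
orientation: [-180.0, -0.0, -95.1]
force: [-0.7, -0.1, -0.9]
opening: 0.04
gripper_force: 29.9
```

Emit:
carry_out --deltas '[[[0,0,0,0,-1],[0,0,0.1,0,-1],[0,0,0.16,0,-1],[0,0,0.16,0,-1],[0,0,0.16,0,-1]]]'

```text
clock: 19.75
tool_pos: [0.4615, -0.2029, 0.0875]
orientation: [180.0, -0.0, -94.9]
force: [-0.4, 0.8, 0.0]
opening: 0.0399
gripper_force: 29.9
```

```bash
python3 chk.py c7 .46 -.2 .06
```

```text
[ 0.4615 -0.2029  0.0875] -94.91235301694886 19.75
```

View pics/c7.png

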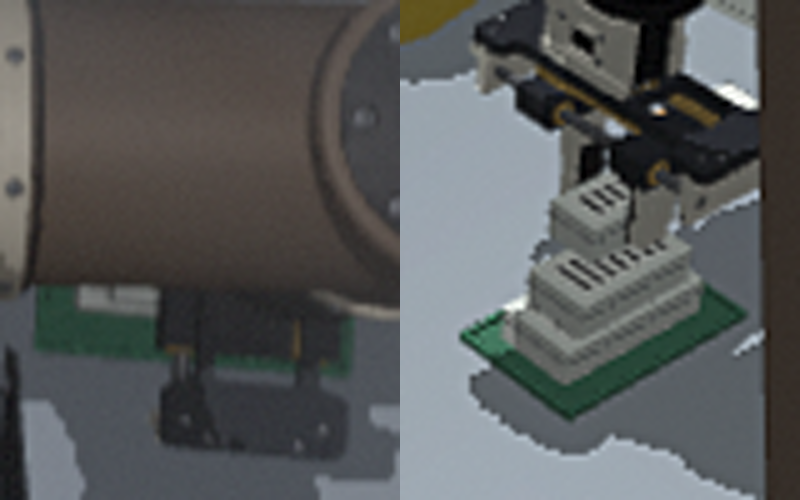

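S is aligned above M (side crop, around (590,215)). Placing it, then going to tin L.

Emit:
carry_out --deltas '[[[0,0,0.06,0,-1],[0,0,0.095,0,-1],[0,0,0.113,0,-1],[0,0,0.113,0,-1],[0,0,0.113,0,-1]]]'

```text
clock: 20.35
tool_pos: [0.4607, -0.2035, 0.065]
orientation: [180.0, -0.0, -95.0]
force: [-1.5, 1.8, 6.0]
opening: 0.0399
gripper_force: 29.9
```

Emit:
carry_out --deltas '[[[0,0,0,0,-1],[0,0,0,0,0.3],[0,0,0,0,0.3],[0,0,0,0,0.3],[0,0,0,0,0.3]]]'

```text
clock: 20.85
tool_pos: [0.461, -0.2035, 0.0648]
orientation: [180.0, -0.0, -95.0]
force: [0.7, 0.3, 1.4]
opening: 0.0567
gripper_force: 0.0
```

Emit:
carry_out --deltas '[[[0,0,-0.1,0,0.3],[0,0,-0.3,0,0.3],[0,0,-0.5,0,0.3],[0,0,-0.5,0,0.3]]]'

```text
clock: 21.25
tool_pos: [0.4643, -0.2041, 0.1704]
orientation: [-179.5, -0.1, -94.9]
force: [1.2, 0.1, 0.2]
opening: 0.0569
gripper_force: 0.0
```

Run:
```python
from plan import plan
plan((.4608,-.2035,.1654,-95.0),[(.6,.1,.165,-90),(.546,.4315,.15,-90),(.546,.4315,.08,-90)])
```

```text
[-0.786, -0.281, 0.001, -0.007] -> [0.5305, -0.0518, 0.1652, -92.48] rows>= 4
[-0.773, -0.314, 0.001, -0.007] -> [0.5999, 0.0999, 0.165, -89.96] rows>= 4
[-0.829, 0.134, 0.037, 0.0] -> [0.573, 0.2657, 0.1576, -89.96] rows>= 4
[-0.829, 0.134, 0.038, 0.0] -> [0.5461, 0.4315, 0.15, -89.96] rows>= 4
[0.0, 0.0, 0.35, 0.0] -> [0.5461, 0.4315, 0.08, -89.96] rows>= 2
```

Emit:
carry_out --deltas '[[[-0.2,-0.07,0,-0.002,1],[-0.43,-0.154,0,-0.004,1],[-0.65,-0.232,0,-0.006,1],[-0.786,-0.281,0.001,-0.007,1],[-0.786,-0.281,0.001,-0.007,1]]]'

```text
clock: 21.75
tool_pos: [0.5322, -0.0488, 0.1644]
orientation: [-180.0, 0.0, -92.3]
force: [-1.5, -0.8, 0.4]
opening: 0.0864
gripper_force: 0.0
```

Emit:
carry_out --deltas '[[[-0.2,-0.08,0,-0.002,1],[-0.43,-0.175,0,-0.004,1],[-0.65,-0.264,0,-0.006,1],[-0.773,-0.314,0.001,-0.007,1],[-0.773,-0.314,0.001,-0.007,1]]]'

```text
clock: 22.25
tool_pos: [0.6012, 0.1025, 0.1636]
orientation: [180.0, -0.0, -89.8]
force: [-1.2, -0.0, -1.0]
opening: 0.0877
gripper_force: 0.0
```

Emit:
carry_out --deltas '[[[-0.2,0.032,0.01,0,1],[-0.43,0.07,0.02,0,1],[-0.66,0.107,0.03,0,1],[-0.829,0.134,0.037,0,1],[-0.829,0.134,0.037,0,1]]]'

```text
clock: 22.75
tool_pos: [0.5724, 0.2684, 0.1564]
orientation: [180.0, -0.0, -89.8]
force: [-0.3, -0.4, -0.3]
opening: 0.0874
gripper_force: 0.0
```

Emit:
carry_out --deltas '[[[-0.2,0.032,0.01,0,1],[-0.43,0.07,0.02,0,1],[-0.66,0.107,0.03,0,1],[-0.829,0.134,0.038,0,1],[-0.829,0.134,0.038,0,1]]]'

```text
clock: 23.25
tool_pos: [0.5455, 0.4339, 0.1483]
orientation: [180.0, -0.0, -89.8]
force: [0.6, -1.3, -0.9]
opening: 0.0875
gripper_force: 0.0
```

Emit:
carry_out --deltas '[[[0,0,0.1,0,1],[0,0,0.25,0,1],[0,0,0.35,0,1],[0,0,0.35,0,1],[0,0,0.35,0,1]]]'

```text
clock: 23.75
tool_pos: [0.5469, 0.4303, 0.0799]
orientation: [180.0, -0.0, -90.0]
force: [0.9, 0.7, 0.4]
opening: 0.0875
gripper_force: 0.0
```

```bash
python3 chk.py c8 .546 .4315 .05 tin_l_mid .546 .4315 0 0 tin_s_mid .6505 -.001 0 0 case_s_mid .4607 -.2035 85 .059 case_l_mid .4607 -.2035 85 .003
```

```text
[0.5469 0.4303 0.0799] -90.00040841334103 23.75
top tin_l_mid [ 0.547   0.4305 10.5223  0.8404]
top tin_s_mid [ 0.6522 -0.0017  1.4173  0.8968]
top case_s_mid [ 0.461  -0.2033 84.4547  0.9331]
side tin_l_mid [0.5424 0.4329 2.9709 0.6947]
side case_s_mid [ 0.4578 -0.2021 96.0171  0.8185]
side case_l_mid [ 0.4583 -0.2011 88.153   0.4221]
```

View pics/c8.png

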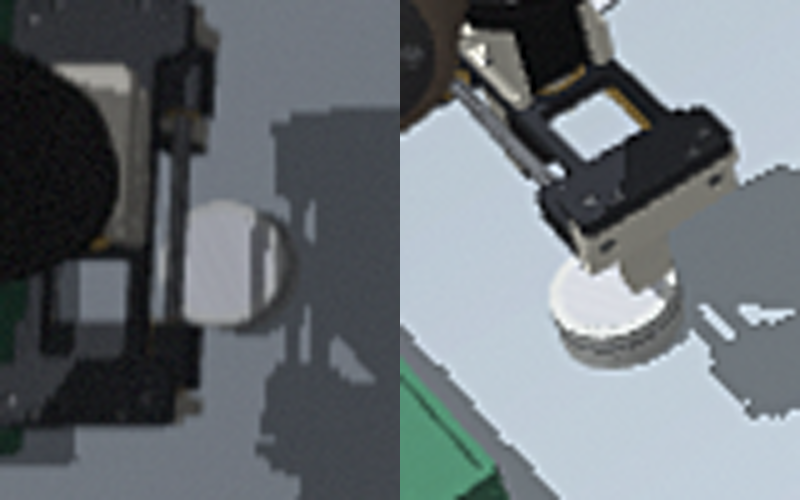

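The stack reads centred, with S at (0.461, -0.203). Tin L lies between the fingers. Gripping it.

Emit:
carry_out --deltas '[[[0,0,0.2,0,1],[0,0,0.3,0,1],[0,0,0.35,0,1],[0,0,0.37,0,1],[0,0,0.37,0,1]]]'

```text
clock: 24.75
tool_pos: [0.5465, 0.4318, 0.0057]
orientation: [-180.0, -0.0, -89.9]
force: [-0.4, -0.1, 0.2]
opening: 0.0878
gripper_force: 0.0
```

Emit:
carry_out --deltas '[[[0,0,0,0,-1],[0,0,0,0,-1],[0,0,0,0,-1],[0,0,0,0,-1],[0,0,0,0,-1]]]'

```text
clock: 25.25
tool_pos: [0.5464, 0.4319, 0.0063]
orientation: [-180.0, 0.0, -89.9]
force: [-1.8, -0.1, 5.2]
opening: 0.0632
gripper_force: 30.0
```

Emit:
carry_out --deltas '[[[0,0,0,0,-1],[0,0,-0.1,0,-1],[0,0,-0.3,0,-1],[0,0,-0.5,0,-1],[0,0,-0.57,0,-1]]]'

```text
clock: 25.75
tool_pos: [0.5478, 0.433, 0.1241]
orientation: [-179.8, 0.2, -89.9]
force: [-0.3, 0.3, -0.3]
opening: 0.063
gripper_force: 30.0
```

Run:
```python
from plan import plan
plan((.5461,.4315,.12,-89.96),[(.4655,.238,.1,-90),(.4655,.238,.0415,-90)])
```

```text
[0.484, 0.202, 0.05, 0.0] -> [0.5058, 0.3347, 0.11, -89.96] rows>= 3
[0.483, 0.202, 0.05, 0.0] -> [0.4654, 0.238, 0.1, -89.96] rows>= 3
[0.0, -0.0, 0.292, 0.0] -> [0.4654, 0.238, 0.0416, -89.96] rows>= 2
```

Emit:
carry_out --deltas '[[[0.12,0.05,0.012,0,-1],[0.28,0.117,0.03,0,-1],[0.41,0.171,0.042,0,-1],[0.484,0.202,0.05,0,-1],[0.484,0.202,0.05,0,-1]]]'

```text
clock: 26.25
tool_pos: [0.5046, 0.3324, 0.109]
orientation: [179.9, -0.1, -90.0]
force: [0.2, -0.1, -0.8]
opening: 0.0634
gripper_force: 30.0
```

Emit:
carry_out --deltas '[[[0.12,0.05,0.012,0,-1],[0.28,0.117,0.03,0,-1],[0.41,0.171,0.042,0,-1],[0.483,0.202,0.05,0,-1],[0.483,0.202,0.05,0,-1]]]'

```text
clock: 26.75
tool_pos: [0.465, 0.2369, 0.0994]
orientation: [180.0, -0.0, -90.0]
force: [1.0, 0.8, -0.1]
opening: 0.0636
gripper_force: 30.0
```

Emit:
carry_out --deltas '[[[0,0,0.05,0,-1],[0,0,0.15,0,-1],[0,0,0.2,0,-1],[0,0,0.2,0,-1],[0,0,0.2,0,-1]]]'

```text
clock: 27.25
tool_pos: [0.4659, 0.2386, 0.0593]
orientation: [180.0, -0.0, -89.9]
force: [0.1, 0.6, -0.3]
opening: 0.0631
gripper_force: 30.0
```

```bash
python3 chk.py c9 .4654 .238 .06
```

```text
[0.4659 0.2386 0.0593] -89.91923173692545 27.25
```

View pics/c9.png

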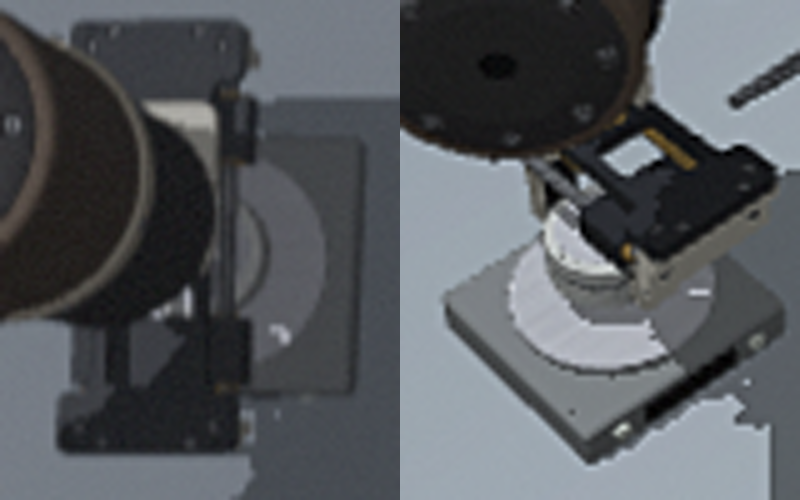

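Tin L hangs over the middle of the pan. Placing it, then on to tin S.

Emit:
carry_out --deltas '[[[0,0,0.05,0,-1],[0,0,0.08,0,-1],[0,0,0.093,0,-1],[0,0,0.093,0,-1],[0,0,0.093,0,-1]]]'

```text
clock: 27.85
tool_pos: [0.4653, 0.2378, 0.0413]
orientation: [180.0, -0.0, -89.9]
force: [-4.1, -0.2, 6.9]
opening: 0.0633
gripper_force: 30.0
```

Emit:
carry_out --deltas '[[[0,0,0,0,-1],[0,0,0,0,0.8],[0,0,0,0,0.8],[0,0,0,0,0.8],[0,0,0,0,0.8]]]'

```text
clock: 28.35
tool_pos: [0.4657, 0.2381, 0.0409]
orientation: [-180.0, -0.0, -90.0]
force: [-0.7, 0.3, 0.9]
opening: 0.0786
gripper_force: 0.0
```

Emit:
carry_out --deltas '[[[0,0,-0.1,0,0.8],[0,0,-0.3,0,0.8],[0,0,-0.5,0,0.8],[0,0,-0.5,0,0.8]]]'

```text
clock: 28.75
tool_pos: [0.4684, 0.2403, 0.1464]
orientation: [-179.6, 0.3, -89.9]
force: [-0.2, 0.7, -0.1]
opening: 0.0789
gripper_force: 0.0
```

Run:
```python
from plan import plan
plan((.4654,.238,.1414,-89.96),[(.6515,-.0012,.13,-90),(.6515,-.0012,.08,-90)])
```

```text
[0.598, -0.465, 0.028, 0.0] -> [0.5585, 0.1185, 0.1358, -89.96] rows>= 4
[0.599, -0.465, 0.029, 0.0] -> [0.6516, -0.0013, 0.13, -89.96] rows>= 4
[-0.0, 0.0, 0.25, 0.0] -> [0.6516, -0.0013, 0.08, -89.96] rows>= 1
```

Emit:
carry_out --deltas '[[[0.15,-0.116,0.007,0,0.6],[0.34,-0.264,0.016,0,0.6],[0.51,-0.397,0.024,0,0.6],[0.598,-0.465,0.028,0,0.6],[0.598,-0.465,0.028,0,0.6]]]'

```text
clock: 29.25
tool_pos: [0.5598, 0.1162, 0.1345]
orientation: [179.9, -0.0, -90.1]
force: [-0.9, 0.7, 0.2]
opening: 0.07
gripper_force: 0.0
```

Emit:
carry_out --deltas '[[[0.15,-0.116,0.007,0,0.6],[0.34,-0.264,0.016,0,0.6],[0.51,-0.397,0.024,0,0.6],[0.599,-0.465,0.029,0,0.6],[0.599,-0.465,0.029,0,0.6]]]'

```text
clock: 29.75
tool_pos: [0.6527, -0.0031, 0.1284]
orientation: [179.9, -0.0, -90.1]
force: [-1.1, 0.4, -0.3]
opening: 0.0704
gripper_force: 0.0
```

Emit:
carry_out --deltas '[[[0,0,0.1,0,0.6],[0,0,0.25,0,0.6],[0,0,0.25,0,0.6],[0,0,0.25,0,0.6]]]'

```text
clock: 30.15
tool_pos: [0.6513, -0.0005, 0.0796]
orientation: [179.9, -0.0, -89.9]
force: [0.2, -0.4, 0.7]
opening: 0.0701
gripper_force: 0.0
```

```bash
python3 chk.py c10 .65 0 .04 tin_s_mid .6505 -.001 0 0 tin_l_mid .4654 .238 0 .035
```

```text
[ 0.6513 -0.0005  0.0796] -89.88920814094232 30.15
top tin_s_mid [ 0.6539 -0.0016  6.0751  0.2914]
side tin_s_mid [ 0.6483 -0.0005 10.3938  0.9406]
side tin_l_mid [ 0.4623  0.2385 20.052   0.9284]
```

View pics/c10.png

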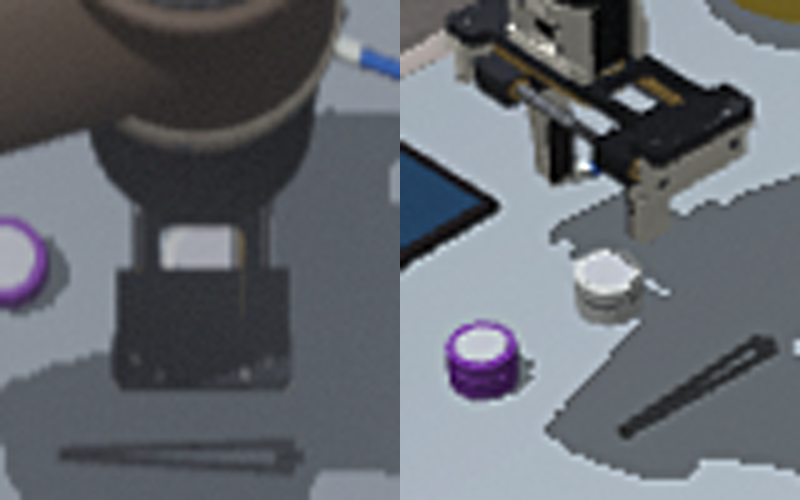

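The plain tin is between the fingers. The purple one at (480,355) in the crop and the tweezers are both clear. Gripping.

Emit:
carry_out --deltas '[[[0,0,0.2,0,0.6],[0,0,0.3,0,0.6],[0,0,0.35,0,0.6],[0,0,0.37,0,0.6],[0,0,0.37,0,0.6]]]'

```text
clock: 30.95
tool_pos: [0.6523, -0.0011, 0.0059]
orientation: [-180.0, -0.0, -89.9]
force: [0.2, -0.2, 1.1]
opening: 0.0704
gripper_force: 0.0
```

Emit:
carry_out --deltas '[[[0,0,0,0,-1],[0,0,0,0,-1],[0,0,0,0,-1],[0,0,0,0,-1],[0,0,0,0,-1]]]'

```text
clock: 31.45
tool_pos: [0.652, -0.0011, 0.0061]
orientation: [-180.0, 0.0, -89.9]
force: [-1.6, 0.4, 3.2]
opening: 0.0432
gripper_force: 30.0
```

Emit:
carry_out --deltas '[[[0,0,0,0,-1],[0,0,-0.1,0,-1],[0,0,-0.3,0,-1],[0,0,-0.5,0,-1],[0,0,-0.6,0,-1]]]'

```text
clock: 31.95
tool_pos: [0.6533, -0.001, 0.1292]
orientation: [-179.8, 0.0, -89.9]
force: [0.4, 0.2, 0.5]
opening: 0.0432
gripper_force: 30.0
```

Run:
```python
from plan import plan
plan((.6516,-.0013,.126,-89.96),[(.4656,.238,.126,-90),(.4656,.238,.0695,-90)])
```

```text
[-0.599, 0.465, -0.0, 0.0] -> [0.5585, 0.1184, 0.126, -89.96] rows>= 4
[-0.598, 0.464, -0.0, 0.0] -> [0.4656, 0.238, 0.126, -89.96] rows>= 4
[-0.0, 0.0, 0.282, 0.0] -> [0.4656, 0.238, 0.0696, -89.96] rows>= 2
```

Emit:
carry_out --deltas '[[[-0.15,0.116,0,0,-1],[-0.34,0.264,0,0,-1],[-0.51,0.397,0,0,-1],[-0.599,0.465,0,0,-1],[-0.599,0.465,0,0,-1]]]'

```text
clock: 32.45
tool_pos: [0.5571, 0.1206, 0.1258]
orientation: [180.0, 0.0, -89.8]
force: [0.8, -0.2, 0.7]
opening: 0.0432
gripper_force: 30.0
```

Emit:
carry_out --deltas '[[[-0.15,0.116,0,0,-1],[-0.34,0.264,0,0,-1],[-0.51,0.397,0,0,-1],[-0.598,0.464,0,0,-1],[-0.598,0.464,0,0,-1]]]'

```text
clock: 32.95
tool_pos: [0.4649, 0.2399, 0.1257]
orientation: [-180.0, 0.0, -89.8]
force: [-0.6, -0.4, 0.0]
opening: 0.0433
gripper_force: 30.0
```

Emit:
carry_out --deltas '[[[0,0,0.05,0,-1],[0,0,0.14,0,-1],[0,0,0.19,0,-1],[0,0,0.19,0,-1],[0,0,0.19,0,-1]]]'

```text
clock: 33.45
tool_pos: [0.4662, 0.2374, 0.0873]
orientation: [180.0, -0.1, -90.0]
force: [0.1, 0.1, 0.1]
opening: 0.0434
gripper_force: 30.0
```

```bash
python3 chk.py c11 .4654 .238 .07 tin_l_mid .4656 .238 0 .035 tin_s_mid .4656 .238 0 .082
```

```text
[0.4662 0.2374 0.0873] -90.00122464578007 33.45
top tin_l_mid [ 0.4736  0.2057 27.4312  0.2061]
top tin_s_mid [ 0.4748  0.2059 13.8696  0.0648]
side tin_l_mid [ 0.4643  0.2378 25.0409  0.5932]
side tin_s_mid [0.4654 0.2392 8.2081 0.3045]
```

View pics/c11.png

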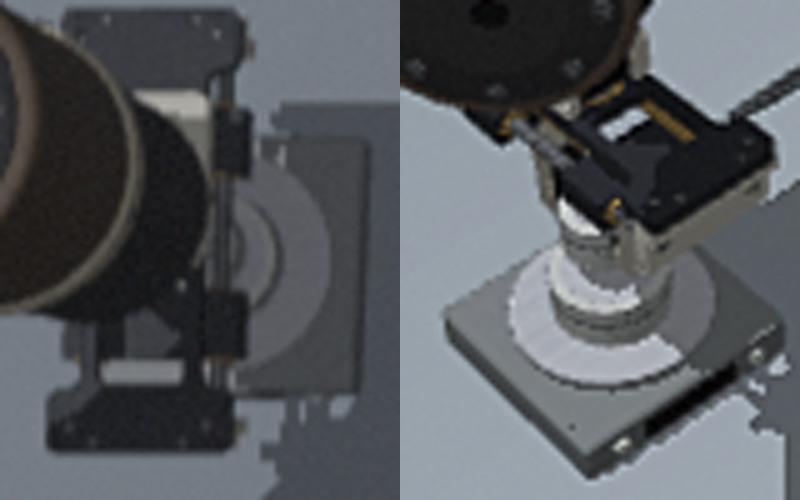

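The small tin is above the large one on the pan. Lowering from 0.088 to 0.0695, then releasing and backing off.

Emit:
carry_out --deltas '[[[0,0,0.05,0,-1],[0,0,0.08,0,-1],[0,0,0.093,0,-1],[0,0,0.093,0,-1],[0,0,0.093,0,-1]]]'

```text
clock: 34.25
tool_pos: [0.4653, 0.2377, 0.0691]
orientation: [180.0, -0.1, -89.9]
force: [-5.2, -1.4, 8.2]
opening: 0.0432
gripper_force: 30.0
```

Emit:
carry_out --deltas '[[[0,0,0,0,-1],[0,0,0,0,0.4],[0,0,0,0,0.4],[0,0,0,0,0.4],[0,0,0,0,0.4]]]'

```text
clock: 34.75
tool_pos: [0.4658, 0.2381, 0.0687]
orientation: [180.0, -0.0, -90.0]
force: [-0.1, 0.1, 0.2]
opening: 0.061
gripper_force: 0.0
```

Emit:
carry_out --deltas '[[[0,0,-0.1,0,0.4],[0,0,-0.3,0,0.4],[0,0,-0.5,0,0.4],[0,0,-0.5,0,0.4]]]'

```text
clock: 35.15
tool_pos: [0.4685, 0.2402, 0.1745]
orientation: [-179.6, 0.3, -89.9]
force: [-0.2, 1.0, -0.8]
opening: 0.0611
gripper_force: 0.0
```

Emit:
carry_out --deltas '[[[0.2,-0.2,0,0,0.4],[0.45,-0.45,0,0,0.4],[0.65,-0.65,0,0,0.4],[0.8,-0.8,0,0,0.4],[0.8,-0.8,0,0,0.4]]]'

```text
clock: 35.65
tool_pos: [0.6279, 0.0755, 0.1681]
orientation: [180.0, -0.0, -90.1]
force: [0.7, -0.4, -0.8]
opening: 0.0614
gripper_force: 0.0
```

Emit:
carry_out --deltas '[[[0,0,0,0,0.4],[0,0,0,0,0.4],[0,0,0,0,0.4]]]'

```text
clock: 35.95
tool_pos: [0.6254, 0.0787, 0.1687]
orientation: [180.0, 0.0, -89.9]
force: [-0.8, 1.5, -0.0]
opening: 0.0616
gripper_force: 0.0
```

```bash
python3 chk.py c12 .4654 .238 .07 tin_l_mid .4656 .238 0 .035 tin_s_mid .4656 .238 0 .063 case_l_mid .461 -.2035 85 .003 case_m_mid .461 -.2035 85 .031 case_s_mid .461 -.2035 85 .059
python3 - <<'E'
from h import *
s=ctrl.snapshot('side');cv2.imwrite('pics/end.png',cv2.resize(s['color'][:,:,::-1],(800,600),interpolation=cv2.INTER_CUBIC))
E
```

```text
[0.6254 0.0787 0.1687] -89.9340452713654 35.95
top tin_l_mid [ 0.4644  0.234  14.2639  0.4332]
top tin_s_mid [0.4661 0.2384 7.6337 0.9262]
top case_m_mid [ 0.4591 -0.2028 86.0245  0.2252]
top case_s_mid [ 0.4615 -0.2026 84.5271  0.9178]
side tin_l_mid [ 0.4635  0.2385 17.9574  0.5287]
side tin_s_mid [ 0.4635  0.2377 -1.0056  0.8772]
side case_l_mid [ 0.455  -0.2005 82.8916  0.475 ]
side case_m_mid [ 0.4558 -0.2029 80.4043  0.5762]
side case_s_mid [ 0.4587 -0.2026 87.0365  0.9301]
```

View pics/c12.png

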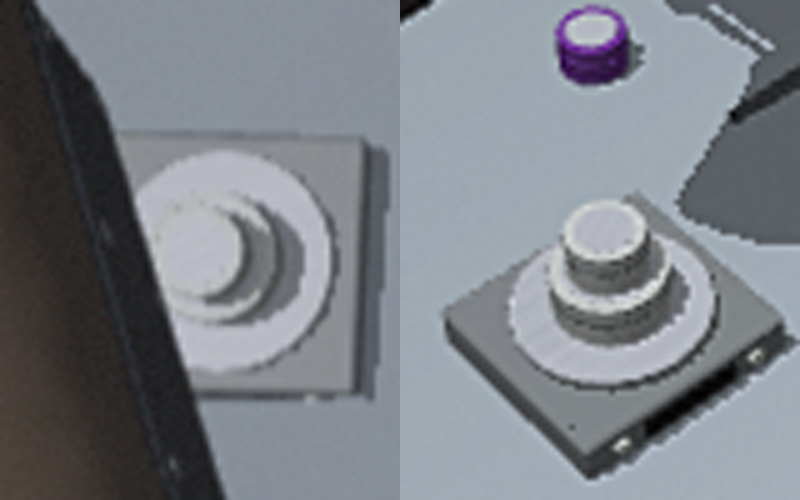

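View pics/end.png

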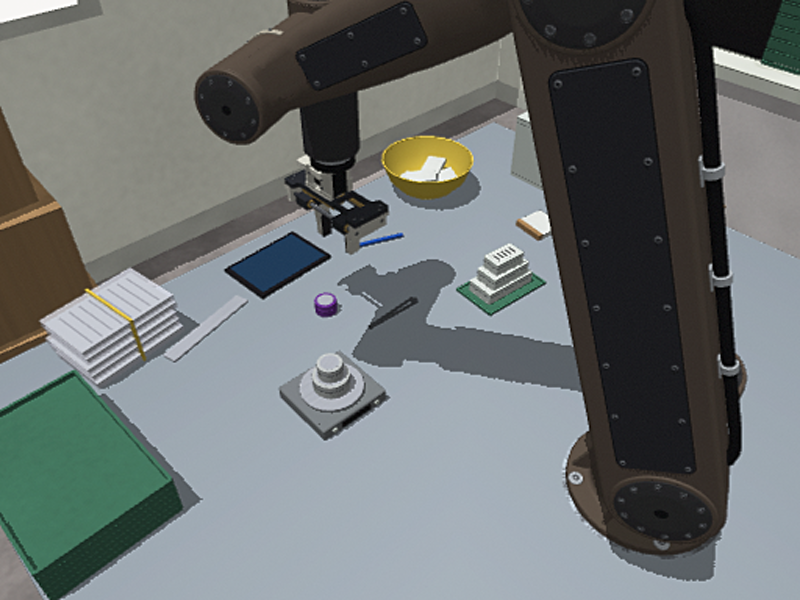

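Both stacks stand as asked: cases in the tray around (502,275), tins on the pan around (330,375). The tweezers, notepad and purple tin have not moved. Handing in.

```bash
python3 -c "
from plant import ctrl
print(ctrl.close_job())"
```

```text
the job is handed in; nothing more can be done
None
```

I handed the job in at about 36 s of the 115 s allowed: the three cases are stacked large, middle, small in the green tray, and the small tin sits on the large one on the scale's pan, centred to about 2 mm by the camera, with the tweezers and notepad not moved.

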